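# Set the bottle-cap sorter's gap with its thumbwheel and close the guard

## Robot

A 6-joint arm with a two-finger parallel gripper is mounted at the origin on the work surface. World frame = base frame: x ahead of the robot, y to its left, z up, the work surface at z = 0. Lengths are in m, angles in rad, forces in N, time in s.
With the tool pointing down it reaches from about 0.15 to 0.775 m from the base axis. Payload 6.1 kg.
Tool frame: the origin (TCP) lies at the very end of the fingers, on their centre line; the grasp point (between the pads) lies 19 mm behind it (env.grasp_offset is the distance from the TCP to the grasp point, in m); z points along the fingers, x is the direction in which the jaws open and shut, and the axes are right-handed (so a half turn about z gives the same grasp; the last joint's range is limited). The gripper opens to 85 mm and grips with 20 to 120 N. Pads are 22 mm wide; open, the fingers measure 114 mm over their backs; the gripper's body (76 mm by 85 mm) begins 54 mm behind the grasp point. The pads swing forward as they close: fully open they stand 13 mm farther back than shut.
Start: joints at [-1.139, 0.126, -0.04, 1.405, 0, 1.571], TCP at [0.22, -0.477, 0.231] pointing down, gripper open.
Joint ranges: [-2.72, 2.72], [-0.95, 1.95], [-1.27, 1.35], [-1.78, 2.02], [-1.46, 1.47], [-3.14, 3.14]. Speed limits (rad/s): [2.39, 2.39, 3.01, 3.14, 3.14, 3.14].

## Interface

Orientations are given as a rotation vector (axis times angle).
In Python, from rig import env gives the robot as it stands.
- The arm moves only by the shell command python3 -m jog 'ROWS' [FORCE]. ROWS is JSON, one flat list of numbers, 7 for each row, row after row: the shift along the tool's x, y, z in units of 40 mm (1.0 is 40 mm), then the turn, a rotation vector about the tool's x, y, z in units of 6 degrees (1.0 is 6 degrees), then the finger opening in mm, from 0 to 85.4. In form: [tx, ty, tz, ax, ay, az, claw, tx, ty, tz, ax, ay, az, claw, ...]. A call has exactly 5 rows; each row shifts and turns the commanded pose from where the row before left it, along the tool's axes as they then stand; what a row does not reach is not made up. A row lasts 1/12 s, in which the tool goes at most 41.7 mm and 7.16 degrees, less where a joint would pass 70% of its speed; a pose out of reach is approached as far as the arm can. A call is refused whole if a number of a shift passes 1 or a number of a turn 1, either way. A call with a gripper value outside its range is refused whole. The fingers move at their own pace and stop on an object; FORCE is the grip in N (left out, the last holds). Time passes only in rows, so rows that do not move let the fingers close, or fill a call up. It gives the time, the measured TCP pose, the force and the opening at its end, in the units of the state.
- env.read_state(): the state, without advancing time (a new reading comes with each control period).
- env.read_camera(name): name is "scene" or "top" or "wrist"; returns (picture, depth): 420x560x3 uint8, blue, green, red; 420x560 float32, m along the optical axis (not along the pixel's ray), 0 where there is no reading.
- env.camera_info(name): a dict with "mtx" (3x3 intrinsics, pixels), "R" (3x3) and "t" (3): a world point X has camera coordinates R X + t; the wrist camera has in their place "tool_from_camera" (4x4, takes a point from camera to tool coordinates, whose origin is the TCP and whose axes are the tool frame's). Camera axes: x right, y down, z forward; pixel columns grow to the right and rows downward; lengths in m; the calibration is good to about 2 mm. A picture is of the moment at which its call begins: read the wrist's pose just before it. camera_info takes no time and is no camera call.
- env.close_job(): hands the job in, once; it reports no verdict.
The state is a dict: "time_s": time; "q": joint angles; "qvel": joint speeds; "tau": joint torques, N m; "tcp_pos": TCP position; "tcp_rot": TCP orientation; "contact_force": force on the tool from outside, world axes, zero at the start; "torque": the same for the moment, N m; "gripper_width": finger opening in m.
Only numpy, scipy, OpenCV 4.12 (cv2) and the standard library are available. Lean on these libraries where they do the work, as an engineer would, in place of code of your own. Each camera call takes 0.05 s, during which the arm holds its last target. There are 200 camera calls.

## Task

Set the cap sorter: roll its ribbed thumbwheel with a fingertip until the white pointer under the clear window stands level with the tip of the arrow-shaped lug (not the round stud). Then slide the hood-shaped guard fully home over the wheel by pushing its black fin, and let go. Leave the mug, bottle and jar where they are.

Things in the scene. Friction and masses are not known exactly. Their poses are not given: they have to be found in the camera images.
- sorter: Grey cap-sorting machine fixed to the bench. Origin on the bench under the thumbwheel's middle; x = the wheel's rolling direction, y = along its axle towards the parked guard and hopper, z up. Flat deck 70 mm up spans x -80..80, y -110..190 mm; a hopper 130 mm high stands at y 190..340, a low chute (under 75 mm) at y -110..-235. All on the deck is parallel to these axes
- wheel_top (a point): Highest point of the thumbwheel, 84 mm above the bench, over the sorter's origin. Black rubber wheel with 28 grey ribs, 80 mm diameter, 30 mm wide, axle along the sorter's y. Its top shows 8 mm proud between two cheeks 6 mm high, so it cannot be pinched. The axle is sprung: pressed from above it sinks up to 4 mm (about 1 N at first, 9 N at the bottom). A fingertip dragged over the top rolls it
- wheel (a joint): Angle of the thumbwheel in rad, limits -2.6 to 2.6; it grows as the wheel's top moves to the sorter's +x. Turning it drives the pointer to the same side, 15 mm per rad (15 mm for 40 mm rolled at the rim). It stays where it is left (friction about 0.03 N m)
- pointer_tip (a point): Tip of the white pointer, a plate 16 mm wide with its point towards the sorter's -y, under the clear window (120 x 28 mm, top 11 mm above the deck) at sorter y -60 mm. It moves along the sorter's x, geared to the wheel, dips with it, and cannot be touched
- arrow_tip (a point): Tip, at its top face, of the arrow-shaped steel lug (24 mm wide, 10 mm high) fixed on the deck beside the window, pointing to the sorter's +y at the pointer's track; axes parallel to the sorter's. The pointer is level with it when both have the same x in the sorter's frame. It stands on one or the other side of the middle
- stud_centre (a point): Centre of the top of the other lug, a plain round steel stud, 20 mm diameter, 10 mm high: a setting that is not wanted
- guard (a joint): Position of the guard in m: 0 parked clear of the wheel, 0.105 fully home over the wheel at its stop; it grows as the guard moves to the sorter's -y. Sliding friction about 2 N; it stays where it is left
- guard_grip (a point): Middle of the guard's upright black fin: 60 mm long along the sorter's x, 14 mm thick along y, 30 mm high, centre 107 mm and top 122 mm above the bench. It stands mid-way on the aluminium hood, 108 mm (x) by 56 mm (y), top face 92 mm above the bench; the hood is open at both y ends and passes over the wheel
- mug: Blue mug, 80 mm across, 95 mm high, loose bystander; origin at the centre of its underside
- oil_bottle: Green bottle, 64 mm across, 170 mm high, loose bystander; origin at the centre of its underside
- jar: Glass jar with steel lid, 76 mm across, 100 mm high, loose bystander; origin at the centre of its underside

How it is judged:
By the outcome, as a careful person would: the job done as asked, in the order asked, and still so for the second after the job is handed in, with the robot touching nothing.
It also fails if it takes over 42 s, if anything falls off the work surface, if the arm or the gripper's body presses on something with over 40 N, if the wrist force passes 120 N, or if a joint passes its speed limit or range.

## Working session

There is one attempt and no reset: what is moved stays moved. The work goes in short steps, Python scripts to look and compute and a shell command to move; the robot and the scene stay as the last step left them, time stands still between calls to the robot, and variables do not carry over. Pictures are saved under pics/ and viewed, about 8 in all and at most 12, crops included, and the job is handed in when it is done.

```bash
mkdir -p pics; ls; python3 - <<'E'
from rig import env
import cv2,numpy as np
s=env.read_state();print(s['tcp_pos'],s['tcp_rot'],s['gripper_width'],s['time_s'])
for n in("scene","top"):
    p,d=env.read_camera(n);cv2.imwrite(f'pics/{n}0.png',p);np.save(f'pics/{n}0.npy',d);i=env.camera_info(n);print(n,i['mtx'].round(1).tolist(),(-i['R'].T@i['t']).round(3))
print(env.camera_info('wrist'))
E
```

```text
pics
[ 0.21952888 -0.47645071  0.23050771] [-2.64500368e+00  1.69357746e+00  2.16119945e-03] 0.08546697244997213 0.0
scene [[385.6, 0.0, 280.3], [0.0, 385.6, 205.4], [0.0, 0.0, 1.0]] [1.07  0.    0.728]
top [[495.2, 0.0, 284.6], [0.0, 495.2, 206.7], [0.0, 0.0, 1.0]] [ 0.466 -0.026  1.168]
{'mtx': array([[354.72716122,   0.        , 275.66348239],
       [  0.        , 354.72716122, 212.89297563],
       [  0.        ,   0.        ,   1.        ]]), 'tool_from_camera': array([[ 9.99999736e-01, -4.76979126e-04,  5.49078977e-04,
        -6.51527199e-04],
       [ 2.91494046e-04,  9.54481497e-01,  2.98269990e-01,
        -7.56070202e-02],
       [-6.66354283e-04, -2.98269751e-01,  9.54481384e-01,
        -1.43318727e-01],
       [ 0.00000000e+00,  0.00000000e+00,  0.00000000e+00,
         1.00000000e+00]])}
```

View pics/top0.png

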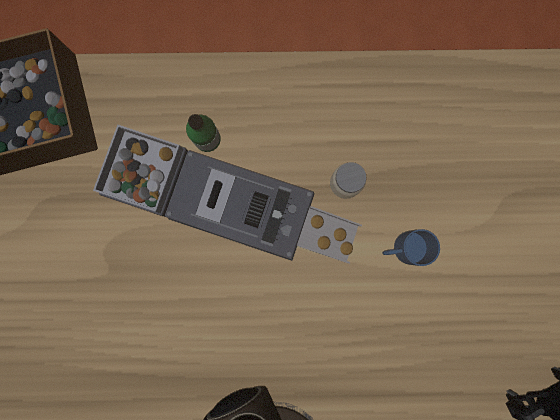

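View pics/scene0.png

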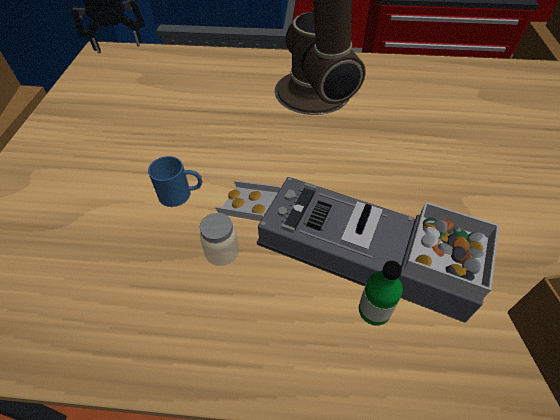

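The top view shows the sorter: wheel near (257,209), black fin at (215,194), lugs and window at (265..295,205..235). The mug is at (415,247), the jar at (348,180) and the bottle at (202,130). Next I'll measure the axes and zoom in on the lugs.

```bash
cat > h.py <<'E'
from rig import env
import cv2,numpy as np
from scipy.spatial.transform import Rotation as Ro
def cam(n,s=None):
    i=env.camera_info(n)
    if n!='wrist': return i['mtx'],i['R'].T,-i['R'].T@i['t']
    T=i['tool_from_camera'];W=Ro.from_rotvec(s['tcp_rot']).as_matrix()
    return i['mtx'],W@T[:3,:3],W@T[:3,3]+s['tcp_pos']
def ray(c,uv):
    M,R,o=c;uv=np.atleast_2d(uv).astype(float)
    return o,(R@np.linalg.inv(M)@np.c_[uv,np.ones(len(uv))].T).T
def onz(c,uv,z):
    o,d=ray(c,uv);return o+d*((z-o[2])/d[:,2])[:,None]
def cloud(c,dep):
    h,w=dep.shape;v,u=np.mgrid[:h,:w];o,d=ray(c,np.c_[u.ravel(),v.ravel()])
    return (o+d*dep.reshape(-1,1)).reshape(h,w,3)
def tri(c1,p1,c2,p2):
    o1,d1=ray(c1,p1);o2,d2=ray(c2,p2);A=np.c_[d1[0],-d2[0]];t=np.linalg.lstsq(A,o2-o1,rcond=None)[0]
    a=o1+t[0]*d1[0];b=o2+t[1]*d2[0];return (a+b)/2,np.linalg.norm(a-b)
E
python3 - <<'E'
from h import *
c=cam('top');d=np.load('pics/top0.npy');P=cloud(c,d);p=cv2.imread('pics/top0.png')
z=P[...,2];roi=np.zeros(z.shape,bool);roi[110:280,85:360]=1
print('bench z',np.median(z[300:350,100:400]))
m=((z>.05)&(z<.1)&roi).astype('u1');m[:, :165]=0
m=cv2.morphologyEx(m,cv2.MORPH_OPEN,np.ones((5,5)))
n,l,st,_=cv2.connectedComponentsWithStats(m);k=1+st[1:,4].argmax()
pts=P[l==k][:,:2].astype('f4');print('deck z',np.median(P[l==k][:,2]),cv2.minAreaRect(pts))
f=(z>.112)&(z<.135)&roi;f[:,:195]=0;f[:,:][:,235:]=0;ys,xs=np.nonzero(f);print('fin',len(xs),xs.mean(),ys.mean(),P[f].mean(0),cv2.minAreaRect(P[f][:,:2].astype('f4')))
cv2.imwrite('pics/crop1.png',cv2.resize(p[165:265,185:325],None,fx=5.5,fy=5.5,interpolation=cv2.INTER_CUBIC))
E
```

```text
bench z 0.0009419715226501868
deck z 0.0717534419003476 ((0.5698735117912292, 0.07263120263814926), (0.3068529963493347, 0.1598658710718155), 70.72044372558594)
fin 446 208.21748878923768 157.8878923766816 [0.66332648 0.1307813  0.12166589] ((0.6591918468475342, 0.13250398635864258), (0.20356571674346924, 0.04029126092791557), 9.105729103088379)
```

View pics/crop1.png

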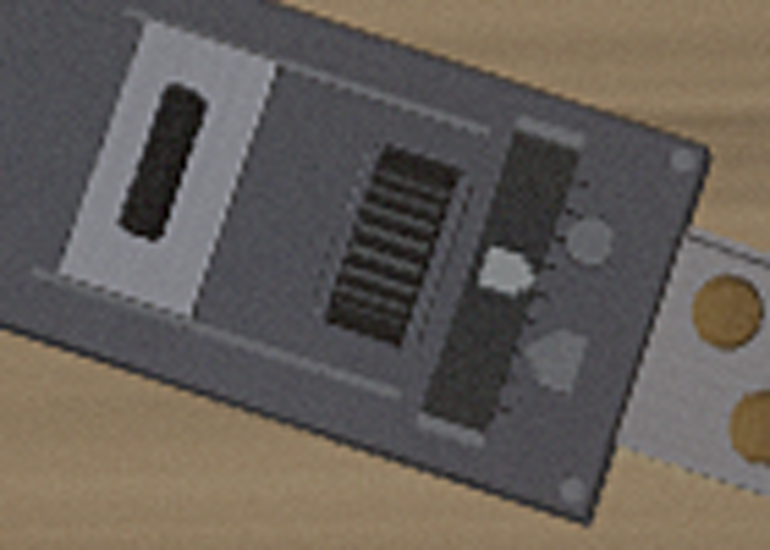

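Zoomed in: the pointer (white, crop ≈(508,270)) has its tip towards the right at about (537,273). The stud is at (590,240). The arrow lug has its tip at about (525,360) on the sorter's -x side. The fin is at (163,163), wheel centre (393,245).

```bash
cat >> h.py <<'E'
def frame(o=(.5567,.0349),a=70.72):
    a=np.radians(a);y=np.array([np.cos(a),np.sin(a),0]);x=np.array([y[1],-y[0],0])
    return np.array([o[0],o[1],0]),np.array([x,y,[0,0,1]])
def loc(P,F=None):
    o,A=F or frame();return (np.atleast_2d(P)-o)@A.T
E
python3 - <<'E'
from h import *
c=cam('top')
def q(cr,z): 
    uv=np.array(cr)/5.5-.4+[185,165];w=onz(c,uv,z)[0];return (w*1e3).round(1),(loc(w)[0]*1e3).round(1)
for n,cr,z in [('wheel',(393,245),.084),('fin',(163,163),.122),('ptr',(537,273),.077),('ptrmid',(508,270),.077),('arrow',(525,360),.08),('stud',(590,240),.08),('corner+x-y',(708,150),.07),('corner-x-y',(590,522),.07)]: print(n,*q(cr,z))
for n,uv,z in [('bottle top',(197,122),.17),('jar',(349,179),.1),('mug',(417,247),.095)]:
    w=onz(c,uv,z)[0];print(n,w.round(3),loc(w).round(3))
s=cam('scene')
for n,cr,sc in [('fin',(163,163),(364,212)),('wheel',(393,245),(317,209))]:
    P,e=tri(c,np.array([cr])/5.5-.4+[185,165],s,[sc]);print(n,'two-view',P.round(4),round(e,4))
E
python3 -m jog '[0,0,0,0,0,-0.77,0, 0,0,0,0,0,-0.77,0, 0,0,0,0,0,-0.77,0, 0,0,0,0,0,-0.77,0, 0,0,0,0,0,-0.77,0]' 30; python3 -m jog '[0,0,0,0,0,-0.77,0, 0,0,0,0,0,-0.77,0, 0,0,0,0,0,-0.77,0, 0,0,0,0,0,-0.77,0, 0,0,0,0,0,-0.77,0]'
```

```text
wheel [554.8  31.3  84. ] [-0.6 -4.  84. ]
fin [584.6 117.9 122. ] [ -1.1  87.5 122. ]
ptr [543.4 -26.   77. ] [  7.6 -61.9  77. ]
ptrmid [544.7 -14.4  77. ] [  5.  -50.5  77. ]
arrow [508.4 -20.8  80. ] [-27.2 -68.5  80. ]
stud [556.2 -47.4  80. ] [ 26.7 -77.9  80. ]
corner+x-y [593.1 -96.   70. ] [  77.6 -111.6   70. ]
corner-x-y [443.5 -46.1  70. ] [ -80.1 -113.8   70. ]
bottle top [0.729 0.147 0.17 ] [[0.125 0.162 0.17 ]]
jar [ 0.617 -0.172  0.1  ] [[ 0.125 -0.176  0.1  ]]
mug [ 0.468 -0.317  0.095] [[ 0.032 -0.361  0.095]]
fin two-view [0.5846 0.1183 0.1221] 0.001
wheel two-view [0.5548 0.0291 0.0848] 0.0043
time_s: 0.52
tcp_pos: [0.2196, -0.4766, 0.2308]
tcp_rot: [-2.933, 1.124, 0.001]
contact_force: [-0.5, 1.0, -0.6]
gripper_width: 0.0253
time_s: 0.93
tcp_pos: [0.2196, -0.4766, 0.2308]
tcp_rot: [-3.098, 0.514, 0.001]
contact_force: [0.4, 0.6, -0.6]
gripper_width: -0.0002
```

```bash
python3 -m jog '[0.29,-1,0,0,0,0,0, 0.29,-1,0,0,0,0,0, 0.29,-1,0,0,0,0,0, 0.29,-1,0,0,0,0,0, 0.29,-1,0,0,0,0,0]'; python3 -m jog '[0.29,-1,0,0,0,0,0, 0.29,-1,0,0,0,0,0, 0.29,-1,0,0,0,0,0, 0.29,-1,0,0,0,0,0, 0.29,-1,0,0,0,0,0]';python3 -m jog '[0.3,-1,0,0,0,0,0, 0.3,-1,0,0,0,0,0, 0.3,-1,0,0,0,0,0, 0,0,0,0,0,0,0, 0,0,0,0,0,0,0]'
cat > look.py <<'E'
import sys;from h import *
s=env.read_state();p,d=env.read_camera('wrist');n=sys.argv[1];cv2.imwrite(f'pics/{n}.png',p)
np.savez(f'pics/{n}.npz',d=d,tcp_pos=s['tcp_pos'],tcp_rot=s['tcp_rot']);print(s['tcp_pos'],s['time_s'])
E
python3 look.py w1
```

```text
time_s: 1.35
tcp_pos: [0.3402, -0.305, 0.231]
tcp_rot: [-3.098, 0.522, 0.001]
contact_force: [0.5, -0.7, 0.2]
gripper_width: -0.0001
time_s: 1.77
tcp_pos: [0.4605, -0.1346, 0.2312]
tcp_rot: [3.098, -0.52, -0.0]
contact_force: [1.0, -1.5, -0.2]
gripper_width: -0.0
time_s: 2.18
tcp_pos: [0.5336, -0.0332, 0.2302]
tcp_rot: [3.099, -0.514, -0.003]
contact_force: [-0.3, 0.7, -0.6]
gripper_width: 0.0003
[ 0.5335911  -0.03324046  0.23021124] 2.1833
```

View pics/w1.png

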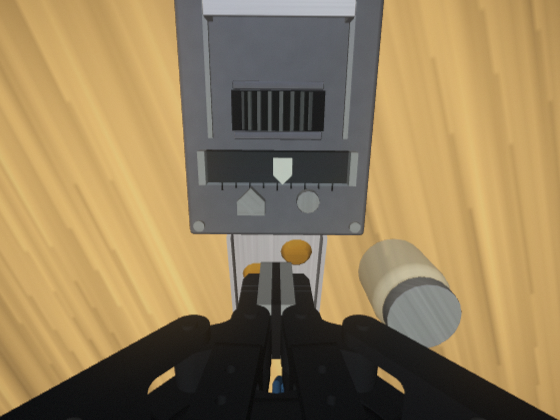

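Clear wrist view: pointer tip (283,184), arrow tip (250,187), stud (308,201), wheel (232–325, 90–132), deck's front edge at row 234, hood edge at row 14.

```bash
cat > ptr.py <<'E'
import sys;from h import *
n=sys.argv[1];Z=np.load(f'pics/{n}.npz');p=cv2.imread(f'pics/{n}.png');c=cam('wrist',Z);g=cv2.cvtColor(p,cv2.COLOR_BGR2GRAY)
F=frame((.5550,.0315),float(sys.argv[2]) if len(sys.argv)>2 else 70.72)
o,A=F
def px(l): # sorter point -> pixel
    M,R,t=c;q=M@(R.T@(o+A.T@np.array(l)-t));return q[:2]/q[2]
def blob(lo,hi,z,box,name):
    a=np.array([px((x,y,z)) for x in box[:2] for y in box[2:]]);m=cv2.inRange(g,lo,hi);k=np.zeros_like(m)
    cv2.fillConvexPoly(k,cv2.convexHull(a.round().astype(int)),255);m&=k
    N,l,st,ce=cv2.connectedComponentsWithStats(m)
    if N<2: print(name,'none');return
    i=1+st[1:,4].argmax();ys,xs=np.nonzero(l==i);L=loc(onz(c,np.c_[xs,ys],z),F)*1e3
    near=L[:,1]<L[:,1].min()+2.5;far=L[:,1]>L[:,1].max()-2.5
    print(name,'n',len(L),'mean',L.mean(0).round(1),'x mid',((L[:,0].min()+L[:,0].max())/2).round(1),'w',np.ptp(L[:,0]).round(1),'y',L[:,1].min().round(1),L[:,1].max().round(1),'x at -y end',L[near,0].mean().round(1),'x at +y end',L[far,0].mean().round(1))
blob(190,255,.077,(-.055,.055,-.075,-.04),'pointer')
blob(115,200,.08,(-.05,-.01,-.1,-.062),'arrow')
blob(115,200,.08,(.01,.05,-.1,-.062),'stud')
E
python3 ptr.py w1; python3 - <<'E'
from h import *
Z=np.load('pics/w1.npz');c=cam('wrist',Z);F=frame((.5550,.0315))
for n,uv,z in [('edge L',(191,234),.07),('edge R',(366,234),.07),('whl',(278,110),.082),('whl l',(232,110),.08),('whl r',(325,110),.08),('hood front L',(204,14),.092),('hood front R',(355,14),.092),('arrow',(250,187),.08),('ptr',(283,184),.077)]:
    w=onz(c,uv,z)[0];print(n,w.round(4),(loc(w,F)[0]*1e3).round(1))
g=cv2.cvtColor(cv2.imread('pics/w1.png'),cv2.COLOR_BGR2GRAY);print(g[204,[200,235,250,260,308,225]],g[170,[282,250]])
c0=cam('top')
for n,uv,cr,z in [('arrow',(250,187),(525,360),.08),('ptr',(283,184),(537,273),.077),('wheel',(278,110),(393,245),.084)]:
    P,e=tri(c,[uv],c0,np.array([cr])/5.5-.4+[185,165]);print(n,P.round(4),round(e,4))
E
```

```text
pointer n 272 mean [  5.7 -46.8  77. ] x mid 5.7 w 14.4 y -57.2 -39.3 x at -y end 5.8 x at +y end 6.1
arrow n 567 mean [-21.5 -76.7  80. ] x mid -21.6 w 23.5 y -86.1 -62.8 x at -y end -21.3 x at +y end -21.3
stud n 371 mean [ 27.7 -73.8  80. ] x mid 27.9 w 19.0 y -82.9 -65.0 x at -y end 27.8 x at +y end 27.6
edge L [ 0.4467 -0.0449  0.07  ] [ -77.  -107.9   70. ]
edge R [ 0.5981 -0.0965  0.07  ] [  82.9 -106.6   70. ]
whl [0.557  0.0328 0.082 ] [ 1.4  1.9 82. ]
whl l [0.5224 0.0445 0.08  ] [-35.1   1.5  80. ]
whl r [0.5923 0.0207 0.08  ] [38.8  2.1 80. ]
hood front L [0.5284 0.1117 0.092 ] [-51.6  66.9  92. ]
hood front R [0.6295 0.0772 0.092 ] [55.2 67.7 92. ]
arrow [ 0.5144 -0.019   0.08  ] [-21.7 -61.1  80. ]
ptr [ 0.5415 -0.0262  0.077 ] [  6.3 -58.9  77. ]
[ 99  96 140 135 131 101] [190  51]
arrow [ 0.5103 -0.0218  0.0605] 0.0031
ptr [ 0.5424 -0.0256  0.0813] 0.0016
wheel [0.5568 0.0324 0.0608] 0.0003
```

```bash
python3 -m jog '[0.08,-0.35,0.65,0,0,0,0, 0.08,-0.35,0.65,0,0,0,0, 0.08,-0.35,0.65,0,0,0,0, 0.08,-0.35,0.65,0,0,0,0, 0.06,-0.35,0.65,0,0,0,0]'; python3 -m jog '[0,0,0,0,0,0,0, 0,0,0.1,0,0,0,0, 0,0,0.1,0,0,0,0, 0,0,0.05,0,0,0,0, 0,0,0,0,0,0,0]'
```

```text
time_s: 2.65
tcp_pos: [0.5698, 0.0247, 0.1005]
tcp_rot: [3.097, -0.524, 0.001]
contact_force: [-0.4, -0.4, 0.6]
gripper_width: -0.0002
time_s: 3.07
tcp_pos: [0.5705, 0.0251, 0.0923]
tcp_rot: [-3.098, 0.522, -0.002]
contact_force: [-0.2, 0.2, 0.6]
gripper_width: 0.0001
```

```bash
python3 -m jog '[0,-0.06,0.1,0,0,0,0, 0,0,0.1,0,0,0,0, 0,0,0.07,0,0,0,0, 0,0,0,0,0,0,0, 0,0,0,0,0,0,0]'; python3 -m jog '[-0.2,0,0,0,0,0,0, -0.2,0,0,0,0,0,0, -0.2,0,0,0,0,0,0, 0,0,0,0,0,0,0, 0,0,0,0,0,0,0]';  python3 look.py w2; python3 ptr.py w2
```

```text
time_s: 3.48
tcp_pos: [0.5715, 0.0283, 0.081]
tcp_rot: [-3.098, 0.52, -0.002]
contact_force: [0.1, -1.0, 3.9]
gripper_width: -0.0003
time_s: 3.9
tcp_pos: [0.5473, 0.0367, 0.0811]
tcp_rot: [-3.098, 0.519, 0.0]
contact_force: [-1.6, 1.2, 6.1]
gripper_width: -0.0004
[0.5472857  0.0366902  0.08113133] 3.9
pointer n 118 mean [ -9.4 -48.6  77. ] x mid -9.5 w 5.1 y -54.5 -44.7 x at -y end -8.1 x at +y end -9.7
arrow none
stud none
```

View pics/w2.png

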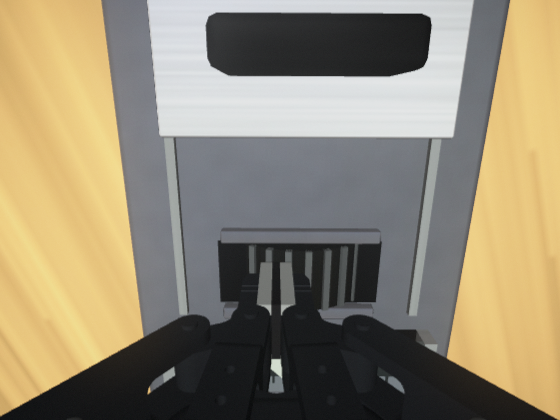

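The wrist camera shows the fingertip on the wheel, with the pointer mostly hidden behind the gripper at (277,372). Contact is about 6 N, so I'll continue: finish this stroke, do a second, then lift back for a look.

```bash
python3 -m jog '[-0.15,0,0,0,0,0,0, 0,0,0,0,0,0,0, 0,0,-0.5,0,0,0,0, 0.45,0,0,0,0,0,0, 0.4,0,0,0,0,0,0]'; python3 -m jog '[0,0,0,0,0,0,0, 0,0,0.25,0,0,0,0, 0,0,0.25,0,0,0,0, 0,0,0,0,0,0,0, 0,0,0,0,0,0,0]'; python3 -m jog '[-0.2,0,0,0,0,0,0, -0.2,0,0,0,0,0,0, -0.2,0,0,0,0,0,0, -0.15,0,0,0,0,0,0, 0,0,0,0,0,0,0]'; python3 -m jog '[0,0,-0.5,0,0,0,0, 0,0,-0.8,0,0,0,0, 0.1,0.6,-0.9,0,0,0,0, 0.1,0.7,-0.9,0,0,0,0, 0,0.5,-0.6,0,0,0,0]';python3 -m jog '[0,0,0,0,0,0,0, 0,0,0,0,0,0,0, 0,0,0,0,0,0,0,0,0,0,0,0,0,0, 0,0,0,0,0,0,0]';  python3 look.py w3; python3 ptr.py w3
```

```text
time_s: 4.37
tcp_pos: [0.5748, 0.0272, 0.1014]
tcp_rot: [-3.098, 0.519, -0.001]
contact_force: [-0.1, 0.8, -0.6]
gripper_width: -0.0
time_s: 4.78
tcp_pos: [0.5741, 0.0272, 0.0799]
tcp_rot: [3.098, -0.52, -0.001]
contact_force: [0.5, -0.2, 4.0]
gripper_width: -0.0
time_s: 5.2
tcp_pos: [0.5445, 0.0375, 0.0809]
tcp_rot: [-3.098, 0.519, 0.001]
contact_force: [-2.5, 0.0, 5.4]
gripper_width: 0.0001
time_s: 5.62
tcp_pos: [0.5303, -0.031, 0.2258]
tcp_rot: [3.098, -0.519, 0.001]
contact_force: [-0.6, 0.2, 0.0]
gripper_width: -0.0
time_s: 6.03
tcp_pos: [0.5304, -0.0296, 0.222]
tcp_rot: [3.098, -0.518, -0.005]
contact_force: [-0.0, 0.7, -0.7]
gripper_width: -0.0004
[ 0.53037189 -0.02963831  0.22202253] 6.0333
pointer n 322 mean [-18.5 -47.   77. ] x mid -18.5 w 14.1 y -57.4 -39.8 x at -y end -18.3 x at +y end -18.0
arrow n 587 mean [-21.8 -76.5  80. ] x mid -21.7 w 23.8 y -85.5 -62.7 x at -y end -21.8 x at +y end -21.9
stud n 394 mean [ 27.7 -73.9  80. ] x mid 27.9 w 18.6 y -83.4 -64.1 x at -y end 28.1 x at +y end 27.6
```

Remaining offset is -3.3 mm at the pointer, about 8.8 mm at the rim. One short stroke should do it.

```bash
python3 -m jog '[0.05,-0.34,0.6,0,0,0,0, 0.05,-0.34,0.6,0,0,0,0, 0.05,-0.34,0.6,0,0,0,0, 0.05,-0.34,0.6,0,0,0,0, 0.03,-0.33,0.6,0,0,0,0]'; python3 -m jog '[0,0,0,0,0,0,0, 0,0,0.2,0,0,0,0, 0,0,0.17,0,0,0,0, 0,0,0.15,0,0,0,0, 0,0,0,0,0,0,0]'
```

```text
time_s: 6.5
tcp_pos: [0.5617, 0.0316, 0.1018]
tcp_rot: [3.098, -0.519, -0.002]
contact_force: [1.3, 1.0, -0.2]
gripper_width: 0.0004
time_s: 6.92
tcp_pos: [0.5621, 0.0302, 0.0829]
tcp_rot: [-3.098, 0.521, -0.001]
contact_force: [-0.4, -0.2, 2.8]
gripper_width: -0.0004
```

```bash
python3 -m jog '[0,0,0.04,0,0,0,0, 0,0,0,0,0,0,0, -0.11,0,0,0,0,0,0, -0.11,0,0,0,0,0,0, 0,0,0,0,0,0,0]'; python3 -m jog '[0,0,0,0,0,0,0, 0,0,-0.5,0,0,0,0, 0,0,-0.8,0,0,0,0, 0,0.6,-0.9,0,0,0,0, 0,0.7,-0.9,0,0,0,0]';python3 -m jog '[0,0.5,-0.4,0,0,0,0, 0,0,0,0,0,0,0, 0,0,0,0,0,0,0,0,0,0,0,0,0,0, 0,0,0,0,0,0,0]';  python3 look.py w4; python3 ptr.py w4
```

```text
time_s: 7.33
tcp_pos: [0.5532, 0.0334, 0.0821]
tcp_rot: [-3.098, 0.52, -0.001]
contact_force: [-0.9, -0.1, 4.2]
gripper_width: -0.0001
time_s: 7.75
tcp_pos: [0.5369, -0.012, 0.2013]
tcp_rot: [-3.099, 0.516, 0.004]
contact_force: [1.5, -0.3, 0.5]
gripper_width: -0.0004
time_s: 8.17
tcp_pos: [0.5306, -0.0308, 0.2151]
tcp_rot: [-3.098, 0.519, 0.005]
contact_force: [-0.3, 0.2, -0.3]
gripper_width: -0.0003
[ 0.53058789 -0.03084222  0.21506626] 8.1667
pointer n 345 mean [-22.2 -47.   77. ] x mid -22.0 w 14.6 y -57.7 -39.6 x at -y end -22.7 x at +y end -22.3
arrow n 619 mean [-21.6 -76.8  80. ] x mid -21.8 w 23.8 y -85.9 -62.8 x at -y end -21.5 x at +y end -21.6
stud n 409 mean [ 27.8 -73.8  80. ] x mid 27.8 w 18.1 y -83.0 -64.2 x at -y end 28.2 x at +y end 27.9
```

View pics/w4.png

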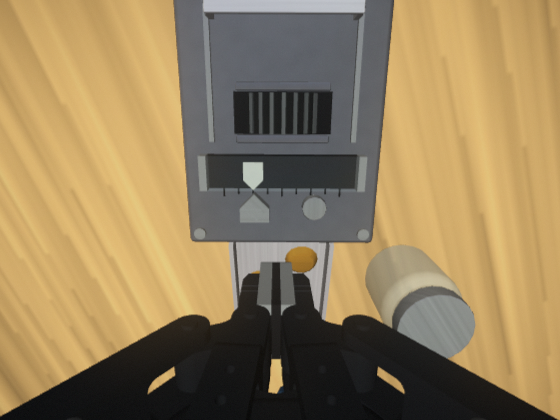

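The picture shows the pointer tip at (253,190) standing over the arrow tip at (254,194). Measured, it is -22.2 against -21.7 mm in x, so aligned within about 0.5 mm. Next, the guard.

```bash
python3 -m jog '[0.03,-0.98,0,0,0,0,0, 0.03,-0.98,0,0,0,0,0, 0.03,-0.98,0,0,0,0,0, 0.02,-0.98,0,0,0,0,0, 0.02,-0.98,0,0,0,0,0]'; python3 -m jog '[0,0,0,0,0,0,0, 0,0,0.5,0,0,0,0, 0,0,0.6,0,0,0,0, 0,0,0,0,0,0,0, 0,0,0,0,0,0,0]'; python3 look.py w5
```

```text
time_s: 8.63
tcp_pos: [0.5999, 0.1545, 0.2155]
tcp_rot: [3.098, -0.519, -0.003]
contact_force: [1.3, -0.3, -0.3]
gripper_width: -0.0001
time_s: 9.05
tcp_pos: [0.5986, 0.1522, 0.1708]
tcp_rot: [3.097, -0.518, -0.007]
contact_force: [0.3, 0.1, 0.1]
gripper_width: 0.0001
[0.59857643 0.15217558 0.17083925] 9.05
```

View pics/w5.png

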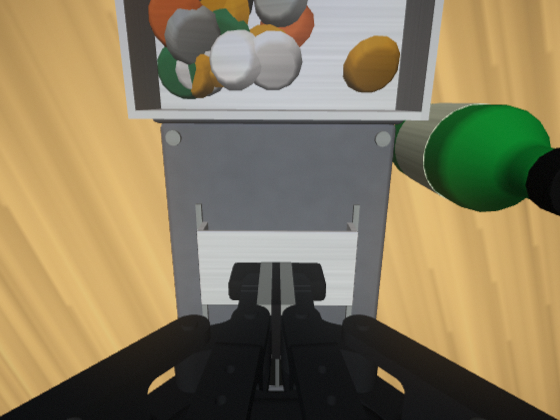

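The hood's back edge is at row 231 and the fin's back edge at row 263. The fingers stand above and behind it, with the bottle clear at the right. Converting before going down.

```bash
python3 - <<'E'
from h import *
Z=np.load('pics/w5.npz');c=cam('wrist',Z);F=frame((.5573,.0326))
for n,uv,z in [('fin back',(277,263),.122),('hood back L',(198,231),.092),('hood back R',(357,231),.092),('TCP',None,0)]:
    w=onz(c,uv,z)[0] if uv else Z['tcp_pos'];print(n,(loc(w,F)[0]*1e3).round(1))
E
```

```text
fin back [ -0.7 111.3 122. ]
hood back L [-53.5 120.   92. ]
hood back R [ 52.6 120.7  92. ]
TCP [ -0.5 126.5 170.8]
```

Row 263 is the foot of the fin's back face (z 0.092), which puts the face at y ≈ 97 mm. That agrees with the expected 99. The fingers' front is at about 115, so it is clear to go down.

```bash
python3 -m jog '[0,0,0.4,0,0,0,0, 0,0,0.5,0,0,0,0, 0,0,0.5,0,0,0,0, 0,0,0.34,0,0,0,0, 0,0,0,0,0,0,0]'; python3 -m jog '[0,0.1,0,0,0,0,0, 0,0.15,0,0,0,0,0, 0,0.15,0,0,0,0,0, 0,0.2,0,0,0,0,0, 0,0.25,0,0,0,0,0]'; python3 -m jog '[0,0.25,0,0,0,0,0, 0,0.25,0,0,0,0,0, 0,0.25,0,0,0,0,0, 0,0.25,0,0,0,0,0, 0,0.25,0,0,0,0,0]'
```

```text
time_s: 9.52
tcp_pos: [0.5991, 0.1515, 0.1018]
tcp_rot: [3.097, -0.52, -0.004]
contact_force: [-0.6, 0.1, -0.6]
gripper_width: 0.0
time_s: 9.93
tcp_pos: [0.5897, 0.1198, 0.1049]
tcp_rot: [-3.096, 0.519, -0.004]
contact_force: [1.2, 2.2, 2.1]
gripper_width: 0.0002
time_s: 10.35
tcp_pos: [0.5722, 0.0715, 0.1034]
tcp_rot: [-3.098, 0.52, -0.0]
contact_force: [1.0, 2.6, 1.8]
gripper_width: 0.0002
```

```bash
python3 -m jog '[0,0.25,0,0,0,0,0, 0,0.2,0,0,0,0,0, 0,0.15,0,0,0,0,0, 0,0.1,0,0,0,0,0, 0,0.0,0,0,0,0,0]'; python3 -m jog '[0,0.05,0,0,0,0,0, 0,0.05,0,0,0,0,0, 0,0.05,0,0,0,0,0, 0,0,0,0,0,0,0, 0,0,0,0,0,0,0]'
```

```text
time_s: 10.77
tcp_pos: [0.5642, 0.0486, 0.1034]
tcp_rot: [-3.091, 0.517, -0.0]
contact_force: [3.0, 12.6, -1.5]
gripper_width: 0.0
time_s: 11.18
tcp_pos: [0.5641, 0.0484, 0.1036]
tcp_rot: [-3.082, 0.509, -0.002]
contact_force: [9.4, 30.6, -4.4]
gripper_width: 0.0002
```

Firm stop at about 31 N, with the fin centre near y≈0. Release, back off and check.

```bash
python3 -m jog '[0,-0.2,0,0,0,0,0, 0,-0.4,0,0,0,0,0, 0,-0.3,-0.5,0,0,0,0, 0,0,-1,0,0,0,0, 0,0,-1,0,0,0,0]'; python3 -m jog '[0,0.5,-0.5,0,0,0,0, 0,1,0,0,0,0,0, 0,1,0,0,0,0,0, 0,0,0,0,0,0,0, 0,0,0,0,0,0,0]'; python3 look.py w6
```

```text
time_s: 11.6
tcp_pos: [0.5717, 0.0744, 0.2022]
tcp_rot: [3.096, -0.518, -0.008]
contact_force: [1.6, 0.9, -0.0]
gripper_width: -0.0003
time_s: 12.02
tcp_pos: [0.5397, -0.0222, 0.2233]
tcp_rot: [3.096, -0.525, -0.001]
contact_force: [-0.3, 0.9, 0.7]
gripper_width: 0.0
[ 0.53969732 -0.02217327  0.22328007] 12.0167
```

View pics/w6.png

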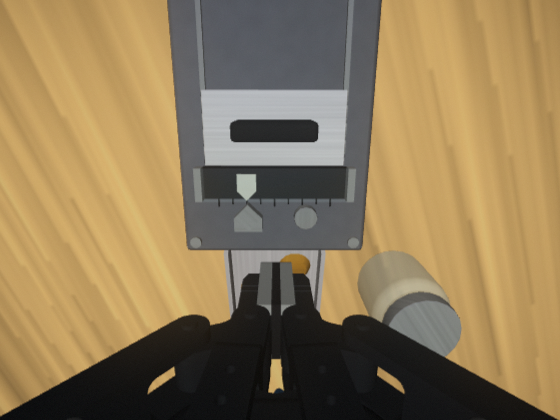

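The hood (rows 90–165) now covers the wheel and the fin is at (274,131). The pointer tip (247,200) is still over the arrow tip (248,205). Checking numbers.

```bash
python3 ptr.py w6; python3 - <<'E'
from h import *
Z=np.load('pics/w6.npz');c=cam('wrist',Z);F=frame((.5573,.0326))
for n,uv in [('back L',(201,90)),('back R',(347,90)),('front L',(205,165)),('front R',(344,165))]: print(n,(loc(onz(c,uv,.092),F)[0]*1e3).round(1))
for n in ('w1','w6'):
    Z=np.load(f'pics/{n}.npz');P=loc(cloud(cam('wrist',Z),Z['d']).reshape(-1,3),F);m=(abs(P[:,0])<.05)&(abs(P[:,2]-.092)<.005)&(P[:,1]>-.05)&(P[:,1]<.15);print(n,'hood y',np.percentile(P[m,1],[1,99]).round(4),m.sum())
p,d=env.read_camera('top');cv2.imwrite('pics/top1.png',p);c=cam('top');a=cv2.imread('pics/top0.png')
for q in (a,p):
    h=cv2.cvtColor(q,cv2.COLOR_BGR2HSV)
    for n,lo,hi,b in [('green',(45,120,30),(80,255,255),(100,160,180,225)),('blue',(100,80,40),(125,255,255),(220,275,380,445))]:
        ys,xs=np.nonzero(cv2.inRange(h[b[0]:b[1],b[2]:b[3]],lo,hi));print(n,len(xs),xs.mean().round(1)+b[2],ys.mean().round(1)+b[0])
print('jar diff',cv2.absdiff(a,p)[155:205,325:372].mean())
for n,dd in (('top0',np.load('pics/top0.npy')),('top1',d)):
    P=loc(cloud(c,dd).reshape(-1,3),F);m=(abs(P[:,0])<.035)&(P[:,2]>.113)&(P[:,2]<.13)&(P[:,1]>-.05)&(P[:,1]<.15);print(n,'fin y',np.median(P[m,1]),m.sum())
E
```

```text
pointer none
arrow n 559 mean [-21.7 -76.7  80. ] x mid -21.7 w 23.3 y -85.6 -63.2 x at -y end -21.6 x at +y end -21.7
stud n 357 mean [ 27.7 -73.8  80. ] x mid 27.8 w 18.0 y -82.9 -65.0 x at -y end 28.1 x at +y end 27.7
back L [-54.   26.9  92. ]
back R [52.8 26.9 92. ]
front L [-54.4 -28.3  92. ]
front R [ 53.8 -28.3  92. ]
w1 hood y [0.0644 0.0744] 2381
w6 hood y [-0.0273  0.0276] 8107
green 16 198.1 133.6
blue 608 415.2 247.7
green 7 203.0 136.7
blue 562 415.3 247.8
jar diff 27.06482269503546
top0 fin y 0.09130022458916426 198
top1 fin y nan 0
  return _methods._mean(a, axis=axis, dtype=dtype,
  ret = ret.dtype.type(ret / rcount)
```

The hood is centred on the wheel (y -28..27) and at the rail ends, so the stop is real; the guard had started about 13 mm forward of the rear rail end. The pointer is now shaded, so I'll re-measure with a lower threshold.

```bash
sed -i "s/blob(190,255/blob(150,255/" ptr.py; python3 ptr.py w6 | head -1;python3 ptr.py w4 | head -1; python3 - <<'E'
from h import *
for n,uv in [('w1',(352,137)),('w1',(211,137)),('w5',(198,205)),('w5',(357,205))]:
    Z=np.load(f'pics/{n}.npz');print(n,'rail end',(loc(onz(cam('wrist',Z),uv,.073),frame((.5573,.0326)))[0]*1e3).round(1))
Z={n:np.load(f'pics/{n}.npz') for n in('w1','w6')}
for n,uv in [('w1',(422,312)),('w6',(420,322))]: print('jar lid',loc(onz(cam('wrist',Z[n]),uv,.1),frame((.5573,.0326))).round(3))
E
```

```text
pointer n 339 mean [-22.3 -47.3  77. ] x mid -22.4 w 15.3 y -57.9 -39.9 x at -y end -22.3 x at +y end -22.2
pointer n 381 mean [-22.3 -47.2  77. ] x mid -22.4 w 15.4 y -58.5 -39.6 x at -y end -22.6 x at +y end -22.3
w1 rail end [ 61.4 -21.2  73. ]
w1 rail end [-55.9 -22.1  73. ]
w5 rail end [-56.7 132.6  73. ]
w5 rail end [ 55.7 133.2  73. ]
jar lid [[ 0.129 -0.17   0.1  ]]
jar lid [[ 0.126 -0.165  0.1  ]]
```

```bash
python3 -c "
from rig import env
print(env.close_job())"
```

```text
the job is handed in; nothing more can be done
None
```

I set the pointer level with the arrow lug, pushed the guard home over the wheel, let go and handed the job in at about 12 s.

- **Pointer:** I rolled the wheel in three fingertip strokes. The pointer tip measures x ≈ -22.3 mm against -21.7 mm for the arrow tip, so it is about 0.6 mm off. That reading was the same before and after moving the guard. The round stud is at +27.8 mm.
- **Guard:** I pushed the fin until it came up hard, at a force reading of about 32 N against 2 N of sliding friction. The hood now spans y ≈ -28 to 27 mm, centred on the wheel. It travelled only about 92 mm, not 105. The rear rail ends at 133 mm, so it seems to have started about 13 mm forward of fully parked.
- **Mug, bottle and jar:** I saw no sign that any of them moved.
    - The mug is within 0.3 px in the top view.
    - The jar's lid measures within about 6 mm between hand-picked points in two wrist views.
    - The bottle was only seen standing clear before the guard push. The top-view check found too few green pixels to confirm it afterwards.

Three other checks gave no useful result:
- My first reading of the arrow tip from the top camera was 6 mm out, so I used the close wrist views instead.
- The final top view did not pick up the fin.
- The top-view comparison of the jar was inconclusive, probably because the gripper was in the way.

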